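Press two price tags flat at the cheese counter

TASK

Two cheeses on the counter are ready to go out: the round one and the wedge. With your fingertips, press the price tag on the round cheese gently down until it lies flat on the cheese, then do the same with the tag on the wedge, and draw the hand clear. Leave the tags on the other cheeses standing as they are, and do not lift, shift or knock over any cheese or anything else.

Things in the scene. Friction and masses are not known exactly. Their poses are not given: they have to be found in the camera images.
- round: The round cheese: an ivory disc, 120 mm across and 45 mm high, loose, about 0.5 kg, the only tagged cheese of circular outline (the lidded pot, also round, is 68 mm across and has no tag). Origin: centre of its underside (on the counter), directly below the middle of its tag; z up.
- wedge: The wedge: a slice of a wheel with a pointed tip, 50 mm high, 130 mm from tip to rounded back, about 99 mm wide at the back, loose, about 0.35 kg; the tip points along -x from the origin (82 mm away), the back is 48 mm along +x. Origin: centre of its underside (on the counter), directly below the middle of its tag; z up. For the wedge this is a point 82 mm behind the tip on its centre line.
- block: The oblong block cheese, 100 x 75 x 55 mm, loose. To be left alone. Origin: centre of its underside (on the counter), directly below the middle of its tag; z up.
- loaf: The long loaf of orange cheese, 150 x 60 x 60 mm, loose. To be left alone. Origin: centre of its underside (on the counter), directly below the middle of its tag; z up.
- cube: The square tall cheese, 70 x 70 x 65 mm, loose. To be left alone. Origin: centre of its underside (on the counter), directly below the middle of its tag; z up.
- round_tag (a joint): Price tag on the round. Level white plaque, 44 (cheese x) x 34 x 3 mm, on two thin pins over the middle of the cheese. Value in m: 0 = 10 mm above the cheese (tag top 58 mm above the counter), 0.010 = flat on it (top 48 mm). Starts at 0 to 0.003. Slides straight down against steady friction of 3 N to a hard stop when flat; stays where it is left.
- round_tag_top (a point): Centre of the upper face of the tag on the round; goes down with the tag, z up.
- wedge_tag (a joint): Price tag on the wedge. Level white plaque, 44 (cheese x) x 34 x 3 mm, on two thin pins over the middle of the cheese. Value in m: 0 = 10 mm above the cheese (tag top 63 mm above the counter), 0.010 = flat on it (top 53 mm). Starts at 0 to 0.003. Slides straight down against steady friction of 3 N to a hard stop when flat; stays where it is left.
- wedge_tag_top (a point): Centre of the upper face of the tag on the wedge; goes down with the tag, z up.
- block_tag (a joint): Price tag on the block. Level white plaque, 44 (cheese x) x 34 x 3 mm, on two thin pins over the middle of the cheese. Value in m: 0 = 10 mm above the cheese (tag top 68 mm above the counter), 0.010 = flat on it (top 58 mm). Starts at 0 to 0.003. Slides straight down against steady friction of 3 N to a hard stop when flat; stays where it is left.
- block_tag_top (a point): Centre of the upper face of the tag on the block; goes down with the tag, z up.
- loaf_tag (a joint): Price tag on the loaf. Level white plaque, 44 (cheese x) x 34 x 3 mm, on two thin pins over the middle of the cheese. Value in m: 0 = 10 mm above the cheese (tag top 73 mm above the counter), 0.010 = flat on it (top 63 mm). Starts at 0 to 0.003. Slides straight down against steady friction of 3 N to a hard stop when flat; stays where it is left.
- loaf_tag_top (a point): Centre of the upper face of the tag on the loaf; goes down with the tag, z up.
- cube_tag (a joint): Price tag on the cube. Level white plaque, 44 (cheese x) x 34 x 3 mm, on two thin pins over the middle of the cheese. Value in m: 0 = 10 mm above the cheese (tag top 78 mm above the counter), 0.010 = flat on it (top 68 mm). Starts at 0 to 0.003. Slides straight down against steady friction of 3 N to a hard stop when flat; stays where it is left.
- cube_tag_top (a point): Centre of the upper face of the tag on the cube; goes down with the tag, z up.
- pot: Lidded pot, 68 mm across, 60 mm high, loose, no tag, standing among the cheeses. Origin: centre of its underside.
- jar: Amber jar, 72 mm across, 95 mm high, loose, at the left side of the counter. Origin: centre of its underside.
- bottle: Green bottle, 60 mm across, 170 mm high, loose, at the left side of the counter. Origin: centre of its underside.
- knife: Flat cheese spatula with a wooden handle, 250 mm long, lying loose at the right, beside a fixed counter scale (300 mm wide, 135 mm high). A fixed label printer (130 mm high) stands at the far left and a fixed 95 mm high crate of packed cheese along the far edge, beyond x = 0.76. Origin: underside, at mid-length.
There are look-alikes about, which are no part of the job. Several things look just like the bottle: the one meant starts nearest to the robot's base.

How it is judged:
By the outcome, as a careful person would: the job done as asked, in the order asked, and still so for the second after the job is handed in, with the robot touching nothing.
It also fails if it takes over 42 s, if anything falls off the work surface, if the arm or the gripper's body presses on something with over 40 N, if the wrist force passes 120 N, or if a joint passes its speed limit or range.

ROBOT

A 6-joint arm with a two-finger parallel gripper is mounted at the origin on the work surface. World frame = base frame: x ahead of the robot, y to its left, z up, the work surface at z = 0. Lengths are in m, angles in rad, forces in N, time in s.
With the tool pointing down it reaches from about 0.25 to 0.725 m from the base axis. Payload 4 kg.
Tool frame: the origin (TCP) lies at the very end of the fingers, on their centre line; the grasp point (between the pads) lies 19 mm behind it; z points along the fingers, y is the line along which they close (so a half turn about z gives the same grasp; the last joint's range is limited). The gripper opens to 85 mm and grips with 20 to 120 N. Pads are 22 mm wide; open, the fingers measure 114 mm over their backs; the gripper's body (76 mm by 85 mm) begins 54 mm behind the grasp point. The pads swing forward as they close: fully open they stand 13 mm farther back than shut.
Start: joints at [-1.303, 0.241, 0.005, 1.335, 0, 1.571], TCP at [0.132, -0.482, 0.231] pointing down, gripper open.
Joint ranges: [-2.72, 2.72], [-1.05, 1.87], [-1.09, 1.28], [-1.99, 2.15], [-1.42, 1.44], [-3.14, 3.14]. Speed limits (rad/s): [2.79, 2.79, 3.14, 3.14, 3.14, 3.14].

INTERFACE

Orientations are given as a unit quaternion [w, x, y, z].
In Python, from cell import manip gives the robot as it stands.
- The arm moves only by the shell command python3 -m creep 'ROWS'. ROWS is JSON, a list of rows, each a list of 7 numbers: the turn, a rotation vector about the tool's x, y, z in units of 8 degrees (1.0 is 8 degrees), then the shift along the tool's x, y, z in units of 50 cm (1.0 is 50 cm), then the opening, from 0 (shut) to 1 (fully open). In form: [[wx, wy, wz, dx, dy, dz, fingers], ...]. A call has 1 to 8 rows; each row shifts and turns the commanded pose from where the row before left it, along the tool's axes as they then stand; what a row does not reach is not made up. A row lasts 1/8 s, in which the tool goes at most 62.5 mm and 10.7 degrees, less where a joint would pass 70% of its speed; a pose out of reach is approached as far as the arm can. A call with a number of a shift or a turn outside -1 to 1 is refused whole. A call with a gripper value outside its range is refused whole. The fingers move at their own pace and stop on an object; the grip force is fixed at half the most. Time passes only in rows, so rows that do not move let the fingers close. It gives the time, the measured TCP pose, the force, the opening and the grip force at its end, in the units of the state.
- manip.sense(): the state, without advancing time (a new reading comes with each control period).
- manip.get_image(name): name is "scene" or "top"; returns a dict with "image" (480x640x3 uint8, red, green, blue), "fx", "fy", "cx", "cy" (pixels), "k1" (the pictures are not rectified: a ray, as slopes to the right and down, at radius r is drawn at 1 + k1 r^2 times it, then the intrinsics apply), "rvec" (rotation vector, rad) and "tvec" (3), from world to camera coordinates, as OpenCV has them. Camera axes: x right, y down, z forward; pixel columns grow to the right and rows downward; lengths in m; the calibration is good to about 2 mm. A picture is of the moment at which its call begins. There is no depth.
- manip.job_done(): hands the job in; it is judged then, once.
The state is a dict: "time_s": time; "joint_pos": joint angles; "joint_velocities": joint speeds; "joint_torque": joint torques, N m; "tcp_pos": TCP position; "orientation": TCP orientation; "force": force on the tool from outside, world axes, zero at the start; "ft_torque": the same for the moment, N m; "gripper_width": opening from 0.0 (shut) to 1.0 (fully open); "finger_force": force on a finger pad.
Only numpy, scipy, OpenCV 4.12 (cv2) and the standard library are available. Lean on these libraries where they do the work, as an engineer would, in place of code of your own. Each camera call takes 0.05 s, during which the arm holds its last target. There are 200 camera calls.

## Working session

There is one attempt and no reset: what is moved stays moved. The work goes in short steps, Python scripts to look and compute and a shell command to move; the robot and the scene stay as the last step left them, time stands still between calls to the robot, and variables do not carry over. Pictures are saved under pics/ and viewed, at most 10 in all, crops included, and the job is handed in when it is done.

```bash
mkdir -p pics; python3 - <<'E'
from cell import manip
import cv2,pickle
for n in("top","scene"):
    d=manip.get_image(n); cv2.imwrite(f"pics/{n}0.png",d["image"][:,:,::-1]); pickle.dump(d,open(n+".pkl","wb"))
    print(n,{k:v for k,v in d.items() if k!="image"})
print(manip.sense())
E
```

```text
top {'fx': 488.9565182613735, 'fy': 488.9565182613735, 'cx': 318.4961333270074, 'cy': 239.02052351686535, 'k1': -0.07812422016694151, 'rvec': array([ 2.13124247, -2.15743104,  0.11576402]), 'tvec': array([0.03178412, 0.59370601, 1.25715832])}
scene {'fx': 491.9909631867307, 'fy': 491.9909631867307, 'cx': 322.6962162307304, 'cy': 243.04956112841316, 'k1': -0.059075341207590795, 'rvec': array([ 2.08140563,  1.57943793, -0.46977206]), 'tvec': array([-0.1698267 , -0.44789172,  1.62198687])}
{'time_s': 0.1, 'joint_pos': array([-1.30299714e+00,  2.41350598e-01,  3.85507866e-03,  1.33521309e+00,
        1.28242161e-05,  1.57084208e+00]), 'joint_velocities': array([ 0.00030856, -0.00227068,  0.00282114,  0.000233  , -0.0002119 ,
       -0.00124911]), 'joint_torque': array([-1.22344212e-03, -3.73137474e+01,  2.53009665e+01,  1.08679783e-02,
       -7.61739557e-05, -6.32709927e-06]), 'tcp_pos': array([ 0.13215697, -0.48162412,  0.23049404]), 'orientation': array([-9.48436385e-04,  9.91051437e-01,  1.33477095e-01, -1.21311750e-04]), 'force': array([-1.02643727, -0.29804456, -0.0881426 ]), 'ft_torque': array([-0.00282938, -0.02263711,  0.01118192]), 'finger_force': 0.0, 'gripper_width': 1.0000418252794028}
```

View pics/top0.png

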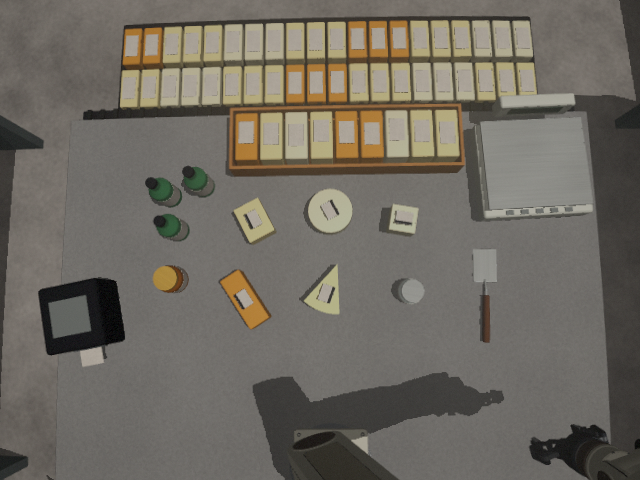

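View pics/scene0.png

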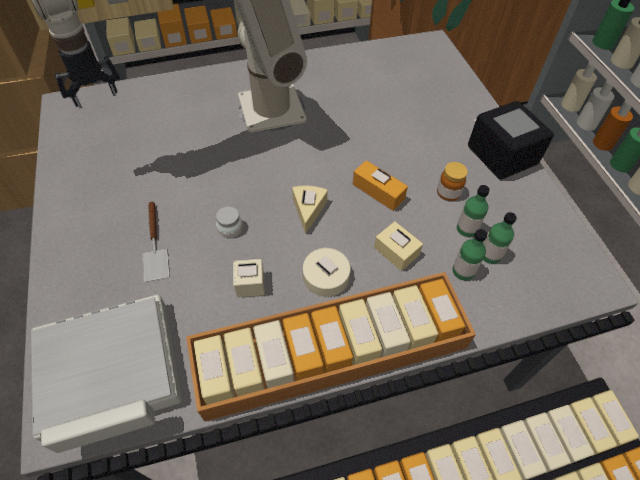

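The top view shows the round at (330,211) and the wedge at (325,293). The pot at (410,291) is untagged, so it isn't the round. Next I'll enlarge both to confirm them and read the tag corners.

```bash
python3 - <<'E'
import cv2,pickle,numpy as np
t=pickle.load(open("top.pkl","rb"))["image"];s=pickle.load(open("scene.pkl","rb"))["image"]
f=lambda im,x,y,w,h,k:cv2.resize(im[y:y+h,x:x+w],None,fx=k,fy=k,interpolation=cv2.INTER_CUBIC)
a=f(t,295,180,70,140,4); b=f(s,280,170,80,140,4)
cv2.imwrite("pics/crop.png",np.hstack([a,b])[:,:,::-1])
E
```

```text
(no output)
```

View pics/crop.png

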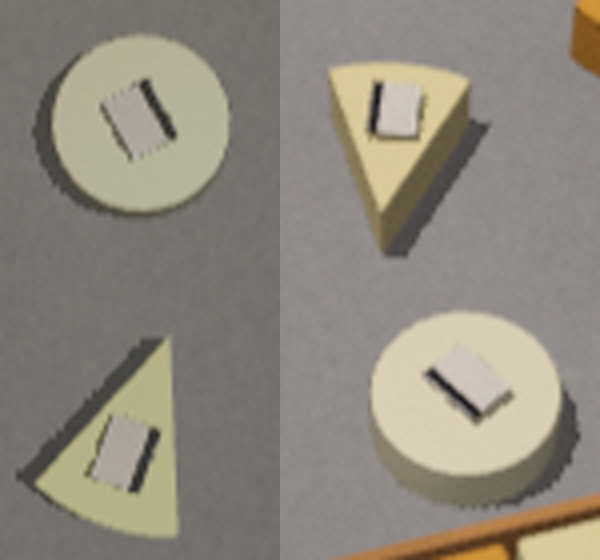

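The crop confirms both: an ivory disc with a tag, tag centre at about (328.6,210.1) in top and (328,265) in scene. The pointed slice has its tag centre at about (325.1,292.6) in top and (310,197) in scene. Next I'll turn these into positions.

```bash
cat > h.py <<'E'
import cv2,pickle,numpy as np
from scipy.spatial.transform import Rotation as R
def ray(d,u,v):
    x,y=cv2.undistortPoints(np.array([[[u,v]]],float),np.array([[d["fx"],0,d["cx"]],[0,d["fy"],d["cy"]],[0,0,1]]),np.array([d["k1"],0,0,0]))[0,0]
    M=cv2.Rodrigues(d["rvec"])[0]; return -M.T@d["tvec"], M.T@np.array([x,y,1])
def at(d,u,v,z):
    c,r=ray(d,u,v); return c+r*(z-c[2])/r[2]
def plan(s,p):  # shift in tool axes and row units towards world p
    q=s["orientation"]; T=R.from_quat([q[1],q[2],q[3],q[0]])
    return T.inv().apply(np.array(p)-s["tcp_pos"])/0.5
E
python3 - <<'E'
from h import *
from cell import manip
t,s=[pickle.load(open(n+".pkl","rb")) for n in("top","scene")]
for n,a,b,z in(("round",(328.6,210.1),(328,265),.0565),("wedge",(325.1,292.6),(310,197),.0615)):
    print(n,at(t,*a,z),at(s,*b,z))
# outline of round top face in top crop; wedge corners
c=lambda u,v:(295+(u+.5)/4-.5,180+(v+.5)/4-.5)
print("round ctr",at(t,*c(141.5,122.5),.045))
tip,l,r=[at(t,*c(*p),.05) for p in((169,338),(36,482),(178,538))]
m=(l+r)/2;u=(tip-m)/np.linalg.norm((tip-m));print(tip,l,r,"wedge org",tip-.082*u)
st=manip.sense();q=st["orientation"];print(R.from_quat([q[1],q[2],q[3],q[0]]).as_matrix().round(3))
E
```

```text
round [ 0.66818515 -0.00328201  0.0565    ] [ 0.6703285  -0.00193203  0.0565    ]
wedge [0.45208046 0.0085839  0.0615    ] [0.45297878 0.01068077 0.0615    ]
round ctr [ 0.66991708 -0.00700414  0.045     ]
[ 0.5259008  -0.02294202  0.05      ] [0.43351027 0.0645426  0.05      ] [ 0.39658603 -0.02680118  0.05      ] wedge org [0.44917724 0.00599749 0.05      ]
[[ 0.964  0.265 -0.   ]
 [ 0.265 -0.964  0.002]
 [ 0.    -0.002 -1.   ]]
```

Both cameras agree: the round tag is at (0.669,-0.003) and the wedge tag at (0.4525,0.009). I'll shut the fingers and cross over at z=0.23.

```bash
python3 -m creep '[[0,0,0,0.09,-0.045,0,0],[0,0,0,0.09,-0.045,0,0],[0,0,0,0.09,-0.045,0,0],[0,0,0,0.09,-0.045,0,0],[0,0,0,0.09,-0.045,0,0],[0,0,0,0.09,-0.045,0,0],[0,0,0,0.09,-0.045,0,0],[0,0,0,0.09,-0.045,0,0]]'
python3 -m creep '[[0,0,0,0.09,-0.045,0,0],[0,0,0,0.09,-0.045,0,0],[0,0,0,0.09,-0.045,0,0],[0,0,0,0.09,-0.045,0,0],[0,0,0,0.09,-0.045,0,0],[0,0,0,0.09,-0.045,0,0],[0,0,0,0,0,0,0]]'
python3 -c "
from h import *
from cell import manip
s=manip.sense();print(plan(s,[.669,-.003,.085]),s['joint_pos'],s['gripper_width'])"
```

```text
time_s: 1.1
tcp_pos: [0.4327, -0.212, 0.231]
orientation: [-0.0, 0.991, 0.134, -0.0]
force: [0.3, -1.1, -0.3]
gripper_width: 0.002
finger_force: 0.0
time_s: 1.98
tcp_pos: [0.6579, -0.0087, 0.2284]
orientation: [-0.0, 0.991, 0.136, -0.001]
force: [-0.2, 0.4, -0.9]
gripper_width: -0.0
finger_force: 0.0
[ 0.02524363 -0.00463676  0.286824  ] [-1.34690071e-02  5.74735195e-01  4.99592756e-01  1.49845792e+00
  5.15253989e-04  2.85598919e+00] -0.00020978403333400236
```

```bash
python3 -m creep '[[0,0,0,0.013,-0.002,0.07,0],[0,0,0,0.012,-0.002,0.08,0],[0,0,0,0,0,0.08,0],[0,0,0,0,0,0.05,0],[0,0,0,0,0,0,0]]'
python3 - <<'E'
from h import *
from cell import manip
s=manip.sense();print(plan(s,[.669,-.003,.06]),s['tcp_pos'],s['force'])
f=lambda im,x,y,w,h,k:cv2.resize(im[y:y+h,x:x+w],None,fx=k,fy=k,interpolation=cv2.INTER_CUBIC)
a=f(manip.get_image("top")["image"],290,170,80,130,4); b=f(manip.get_image("scene")["image"],280,180,100,130,4)
cv2.imwrite("pics/c2.png",np.hstack([a,b])[:,:,::-1])
E
```

```text
time_s: 2.6
tcp_pos: [0.665, -0.0073, 0.0884]
orientation: [-0.0, 0.991, 0.133, -0.003]
force: [-0.3, -0.1, -0.0]
gripper_width: 0.0
finger_force: 0.0
[ 0.01029339 -0.00607111  0.05666871] [ 0.66503358 -0.00728096  0.08836335] [-0.33266591 -0.11059146 -0.03436852]
```

View pics/c2.png

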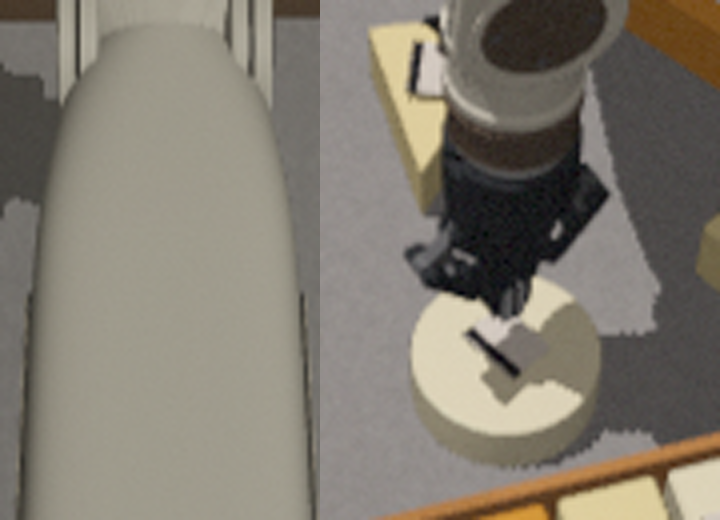

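The scene view shows the shut fingertips at about crop (510,312), just above the round's tag. I'll nudge over its centre and lower to just above it.

```bash
python3 -m creep '[[0,0,0,0.01,-0.006,0.02,0],[0,0,0,0,0,0.02,0],[0,0,0,0,0,0.008,0],[0,0,0,0,0,0,0]]'
python3 - <<'E'
from h import *
from cell import manip
s=manip.sense();print(plan(s,[.669,-.003,.048]),s['tcp_pos'])
d=pickle.load(open("scene.pkl","rb"));print(at(d,327.5,258,.09))
E
```

```text
time_s: 3.2
tcp_pos: [0.6716, -0.0022, 0.0667]
orientation: [-0.0, 0.991, 0.134, -0.001]
force: [0.2, 0.2, -0.8]
gripper_width: -0.001
finger_force: 0.0
[-0.00531795  0.00018474  0.03732748] [ 0.67156384 -0.00220657  0.06666042]
[ 0.67072334 -0.00420671  0.09      ]
```

```bash
for i in 1; do python3 -m creep '[[0,0,0,-0.003,0,0.008,0],[0,0,0,0,0,0.006,0],[0,0,0,0,0,0.005,0],[0,0,0,0,0,0,0]]'; done
python3 -m creep '[[0,0,0,0,0,0.006,0],[0,0,0,0,0,0.004,0],[0,0,0,0,0,0,0]]'
```

```text
time_s: 3.7
tcp_pos: [0.6704, -0.0027, 0.0575]
orientation: [-0.0, 0.991, 0.133, -0.0]
force: [-0.2, 0.3, -0.6]
gripper_width: 0.0
finger_force: 0.0
time_s: 4.08
tcp_pos: [0.6708, -0.0026, 0.053]
orientation: [0.0, 0.991, 0.134, 0.0]
force: [-0.7, 0.8, 2.0]
gripper_width: 0.003
finger_force: 0.9
```

Contact: about 3 N of tag friction. I'll continue in small steps until the force rises at the hard stop.

```bash
python3 -m creep '[[0,0,0,0,0,0.004,0],[0,0,0,0,0,0.003,0],[0,0,0,0,0,0,0]]'
python3 -m creep '[[0,0,0,0,0,0.003,0],[0,0,0,0,0,0,0]]'
```

```text
time_s: 4.45
tcp_pos: [0.6708, -0.0027, 0.0492]
orientation: [0.0, 0.991, 0.133, 0.0]
force: [0.7, 0.5, 1.6]
gripper_width: -0.001
finger_force: 0.8
time_s: 4.7
tcp_pos: [0.6709, -0.0026, 0.0481]
orientation: [0.0, 0.991, 0.134, 0.0]
force: [-1.4, -0.3, 4.2]
gripper_width: -0.002
finger_force: 2.0
```

```bash
python3 -m creep '[[0,0,0,0,0,0.003,0],[0,0,0,0,0,0,0]]'
```

```text
time_s: 4.95
tcp_pos: [0.6709, -0.0027, 0.0481]
orientation: [0.0, 0.991, 0.133, 0.001]
force: [-2.5, -0.8, 9.0]
gripper_width: -0.001
finger_force: 5.0
```

```bash
python3 -m creep '[[0,0,0,0,0,0.002,0],[0,0,0,0,0,0,0]]'
```

```text
time_s: 5.2
tcp_pos: [0.6709, -0.0027, 0.048]
orientation: [0.0, 0.991, 0.133, 0.001]
force: [-5.1, -0.5, 13.3]
gripper_width: -0.002
finger_force: 7.0
```

Hard stop at z=0.048, and the force is climbing without motion, so the tag is flat. I'll lift straight up and go over to the wedge.

```bash
python3 -m creep '[[0,0,0,0,0,-0.01,0],[0,0,0,0,0,-0.04,0],[0,0,0,0,0,-0.08,0],[0,0,0,0,0,-0.05,0]]'
python3 -m creep '[[0,0,0,-0.08,-0.027,0,0],[0,0,0,-0.085,-0.028,0,0],[0,0,0,-0.085,-0.028,0,0],[0,0,0,-0.085,-0.028,0,0],[0,0,0,-0.08,-0.028,0,0],[0,0,0,0,0,0,0],[0,0,0,0,0,0,0]]'
python3 - <<'E'
from h import *
from cell import manip
s=manip.sense();print(plan(s,[.4525,.009,.075]),s['tcp_pos'])
a=manip.get_image("scene")["image"][160:310,270:390]
cv2.imwrite("pics/c3.png",cv2.resize(a,None,fx=4,fy=4,interpolation=cv2.INTER_CUBIC)[:,:,::-1])
E
```

```text
time_s: 5.7
tcp_pos: [0.6708, -0.0026, 0.1362]
orientation: [-0.0, 0.991, 0.134, 0.0]
force: [0.9, -0.2, 0.1]
gripper_width: -0.003
finger_force: 0.0
time_s: 6.58
tcp_pos: [0.4528, 0.0095, 0.1354]
orientation: [0.0, 0.991, 0.134, 0.0]
force: [0.4, 0.4, -0.2]
gripper_width: -0.004
finger_force: 0.0
[-0.00090026  0.00074767  0.12071283] [0.45277615 0.00948046 0.13535671]
```

View pics/c3.png

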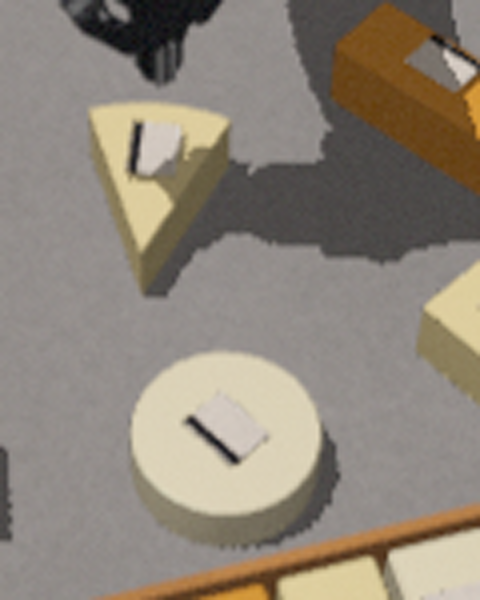

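The picture shows the round unshifted with its tag lower, at (228,425). The fingertips at (160,78) are above the wedge's tag at (157,148). Now lowering.

```bash
python3 -m creep '[[0,0,0,0,0,0.05,0],[0,0,0,0,0,0.05,0],[0,0,0,0,0,0.03,0],[0,0,0,0,0,0,0]]'
python3 -m creep '[[0,0,0,0,0,0.008,0],[0,0,0,0,0,0.006,0],[0,0,0,0,0,0,0]]'
```

```text
time_s: 7.12
tcp_pos: [0.4521, 0.0094, 0.069]
orientation: [-0.0, 0.991, 0.133, -0.001]
force: [0.6, 0.2, 0.6]
gripper_width: -0.0
finger_force: 0.0
time_s: 7.5
tcp_pos: [0.4523, 0.0095, 0.0635]
orientation: [0.0, 0.991, 0.133, 0.0]
force: [0.3, 0.0, -0.1]
gripper_width: -0.001
finger_force: 0.0
```

```bash
python3 -m creep '[[0,0,0,0,0,0.006,0],[0,0,0,0,0,0.004,0],[0,0,0,0,0,0,0]]'
python3 -m creep '[[0,0,0,0,0,0.004,0],[0,0,0,0,0,0.003,0],[0,0,0,0,0,0,0]]'
```

```text
time_s: 7.88
tcp_pos: [0.4525, 0.0095, 0.0585]
orientation: [0.0, 0.991, 0.134, 0.0]
force: [0.1, 0.4, 0.6]
gripper_width: 0.004
finger_force: 0.4
time_s: 8.25
tcp_pos: [0.4524, 0.0095, 0.0548]
orientation: [0.0, 0.991, 0.134, 0.0]
force: [0.7, -0.3, 0.8]
gripper_width: -0.003
finger_force: 0.7
```

```bash
python3 -m creep '[[0,0,0,0,0,0.004,0],[0,0,0,0,0,0,0]]'
```

```text
time_s: 8.5
tcp_pos: [0.4524, 0.0095, 0.0531]
orientation: [0.0, 0.991, 0.134, 0.0]
force: [1.1, 0.2, 4.0]
gripper_width: 0.002
finger_force: 2.2
```

```bash
python3 -m creep '[[0,0,0,0,0,0.003,0],[0,0,0,0,0,0,0]]'
```

```text
time_s: 8.75
tcp_pos: [0.4525, 0.0095, 0.0529]
orientation: [0.0, 0.991, 0.133, 0.001]
force: [-3.3, 0.1, 16.3]
gripper_width: 0.002
finger_force: 8.2
```

```bash
python3 -m creep '[[0,0,0,0,0,0.002,0],[0,0,0,0,0,0,0]]'
```

```text
time_s: 9.0
tcp_pos: [0.4525, 0.0095, 0.0528]
orientation: [0.0, 0.991, 0.133, 0.001]
force: [-5.7, 1.2, 23.7]
gripper_width: -0.003
finger_force: 12.1
```

The wedge tag is on its stop at z=0.053. I'll lift straight up and draw the hand clear to the right.

```bash
python3 -m creep '[[0,0,0,0,0,-0.01,0],[0,0,0,0,0,-0.04,0],[0,0,0,0,0,-0.09,0],[0,0,0,0,0,-0.09,0],[0,0,0,0,0,-0.09,0]]'
python3 -m creep '[[0,0,0,-0.04,0.08,0,0],[0,0,0,-0.04,0.08,0,0],[0,0,0,-0.04,0.08,0,0],[0,0,0,-0.04,0.08,0,0],[0,0,0,-0.04,0.08,0,0],[0,0,0,-0.04,0.08,0,0],[0,0,0,-0.04,0.08,0,0],[0,0,0,0,0,0,0]]'
python3 - <<'E'
from cell import manip
import cv2,numpy as np
t=manip.get_image("top")["image"];s=manip.get_image("scene")["image"]
cv2.imwrite("pics/end.png",np.hstack([cv2.resize(t[160:360,210:440],None,fx=1.7,fy=1.7),cv2.resize(s[150:350,220:450],None,fx=1.7,fy=1.7)])[:,:,::-1])
E
```

```text
time_s: 9.62
tcp_pos: [0.4511, 0.0094, 0.2108]
orientation: [-0.0, 0.991, 0.133, -0.001]
force: [0.7, -0.3, -0.5]
gripper_width: 0.0
finger_force: 0.0
time_s: 10.62
tcp_pos: [0.3899, -0.2997, 0.2091]
orientation: [-0.001, 0.991, 0.131, -0.001]
force: [-0.5, -0.1, 0.5]
gripper_width: -0.001
finger_force: 0.0
```

View pics/end.png

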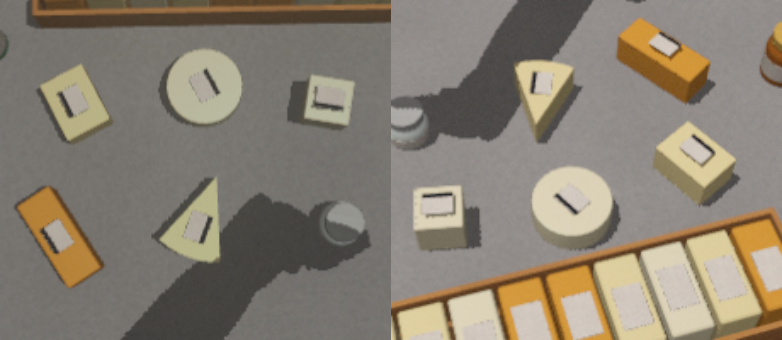

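Both tags now sit flat: the round's at (572,199) and the wedge's at (541,83) in the right half of the picture. The other tags still stand, nothing has moved, and the hand is clear.

```bash
python3 -c "
from cell import manip
print(manip.job_done())"
```

```text
the job is handed in; nothing more can be done
None
```

I pressed the round's tag flat, then the wedge's; each reached its hard stop (tops at 48 and 53 mm). I saw nothing else moved, and I handed the job in at about 11 s with the hand clear.

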